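# Press the label holder home under the shelf lip and hold it

## Robot

A 7-joint arm with a two-finger parallel gripper is mounted at the origin on a cart in front of the work surface, level with it; the furniture and walls round the work are solid. World frame = base frame: x ahead of the robot, y to its left, z up, the work surface at z = 0. Lengths are in mm, angles in rad, forces in N, time in s.
With the tool pointing down it reaches from about 400 to 750 mm from the base axis. Payload 19.5 kg.
Tool frame: the origin (TCP) lies at the very end of the fingers, on their centre line; the grasp point (between the pads) lies 19 mm behind it (manip.tcp_to_grasp is the distance from the TCP to the grasp point, in mm); z points along the fingers, y is the line along which they close (so a half turn about z gives the same grasp; the last joint's range is limited). The gripper opens to 85 mm and grips with 20 to 120 N. Pads are 22 mm wide; open, the fingers measure 114 mm over their backs; the gripper's body (76 mm by 85 mm) begins 54 mm behind the grasp point. The pads swing forward as they close: fully open they stand 13 mm farther back than shut.
Start: joints at [1.091, 0.707, -0.028, 1.485, 0.022, 0.951, -0.075], TCP at [243.76, -520.746, 231.268] pointing down, gripper open.
Joint ranges: [-2.71, 2.71], [-0.32, 2.16], [-1.57, 1.52], [0, 2.45], [-1.46, 4.6], [0, 2.02], [-2.83, 2.83]. Speed limits (rad/s): [1.89, 1.89, 2.57, 2.57, 3.01, 3.01, 3.01].

## Interface

Orientations are given as a 3x3 rotation matrix whose columns are the frame's x, y, z axes.
In Python, from bench import monitor, vision, manip gives the robot as it stands. The module is installed in compiled form; this text tells all that it offers.
- The arm moves only by the shell command python3 -m jog 'ROWS' [FORCE]. ROWS is JSON, one flat list of numbers, 5 for each row, row after row: the shift along the tool's x, y, z in m, then the turn about the tool's z in degrees, then the closure, from 0 (fully open) to 1 (shut). A call has 1 to 5 rows; each row shifts and turns the commanded pose from where the row before left it, along the tool's axes as they then stand; what a row does not reach is not made up. A row lasts 1/8 s, in which the tool goes at most 62.5 mm and 10.7 degrees, less where a joint would pass 70% of its speed; a pose out of reach is approached as far as the arm can. A call with a gripper value outside its range is refused whole. The fingers move at their own pace and stop on an object; FORCE is the grip in N (left out, the last holds). Time passes only in rows, so rows that do not move let the fingers close. It gives the time, the measured TCP pose, the force, the opening and the grip force at its end, in the units of the state.
- monitor.observe(): the state, without advancing time (a new reading comes with each control period).
- vision.grab_frame(name): name is "scene" or "top"; returns a dict with "image" (480x640x3 uint8, red, green, blue), "fx", "fy", "cx", "cy" (pixels), "rvec" (rotation vector, rad) and "tvec" (3), from world to camera coordinates, as OpenCV has them. Camera axes: x right, y down, z forward; pixel columns grow to the right and rows downward; lengths in mm; the calibration is good to about 2 mm. A picture is of the moment at which its call begins. There is no depth.
- manip.close_job(): hands the job in; it is judged then, once.
The state is a dict: "clock": time; "joints": joint angles; "dq": joint speeds; "effort": joint torques, N m; "ee_pos": TCP position; "ee_rot": TCP orientation; "contact_force": force on the tool from outside, world axes, zero at the start; "wrist_torque": the same for the moment, N m; "gripper_width": finger opening in mm; "grasp_force": force on a finger pad.
Only numpy, scipy, OpenCV 4.12 (cv2) and the standard library are available. Lean on these libraries where they do the work, as an engineer would, in place of code of your own. Each camera call takes 0.05 s, during which the arm holds its last target. There are 200 camera calls.

## Task

Pick up the grey label holder, turn it about its upright axis so that its green tongue points along the green arrow into the bay of the small white shelf, and push the tongue in under the metal lip against the orange spring stop until the upright plate sits flush against the lip, level on the deck. The stop pushes it back out if let go, so finish while still gripping the holder and holding it pressed home, ready for a colleague to fix it. Leave the other things on the table and on the shelf where they are.

Things in the scene. Friction and masses are not known exactly. Their poses are not given: they have to be found in the camera images.
- label_holder: loose label holder, 40 to 90 g, upright on the table: grey plate 12 mm thick (x), 44 wide (y), 58 tall, paper label on its -x face; green tongue along the bottom on the +x side; grey heel 44 wide, 5 thick along the bottom on the -x side, to x = -22 mm. Origin: underside, under the middle of the plate; z up, +x to the tongue. Starts turned up to 75 degrees either way from the robot's x
- tongue_tip (a point): outer end of the green tongue, at its underside, mid-width: 30 mm along +x from the holder's origin. The tongue is 30 mm wide, 6 mm thick, stands 24 mm out from the plate and ends in a half-round nose of 15 mm radius
- shoulder (a point): foot of the plate's +x face, where the tongue begins (6 mm along +x from the holder's origin, at the underside); this face comes flush to the lip's front face
- shelf: fixed white shelf, yaw up to 15 degrees. Origin: at table height under the middle of the lip's front face; +x points into the bay, as the green arrow, away from the robot. Deck 12 mm high, 136 mm wide (y), x = -58 mm (apron's front edge) to +112 mm. Behind the bay a grey spring block at x = 36 to 48 mm, 32 mm above the table; behind that two vials on the deck, up to 62 mm above the table
- bay_mouth (a point): middle of the bay's mouth, on the deck's top (12 mm above the table), below the lip's front face. Aluminium lip x = 0 to 12 mm, 65 mm wide, underside 10 mm above the deck, top 26 mm above the table. Bay 37 mm wide between the two side cheeks that carry the lip (their front faces at x = 0)
- spring_stop (a joint): orange spring stop behind the lip, slides along the shelf's +x: 0 = out (its face 14 mm behind the lip's front), range 0 to 0.013 m, about 0.010 when the holder's plate is flush against the lip. Spring: 2 N at 0, 7 N at 10 mm; it pushes a released holder out again
- vial_white: bystander, loose: glass vial with a white cap, 18 mm diameter, 50 mm tall, standing on the rear of the shelf; its origin is the centre of its underside
- vial_black: bystander, loose: glass vial with a black cap, 18 mm diameter, 50 mm tall, standing on the rear of the shelf; its origin is the centre of its underside
- tin: bystander, loose: round white tin, 63 mm diameter, 35 mm tall; its origin is the centre of its underside
- magnifier: bystander, loose: black loupe, 40 mm diameter, 34 mm tall; its origin is the centre of its underside
- blue_box: bystander, loose: small dark blue box, 26x46x12 mm; its origin is the centre of its underside
- red_pen: bystander, loose: red pen, 145 mm long, lying; its origin is the centre of its underside
- tape_roll: bystander, loose: roll of tan tape lying flat, 103 mm diameter, 25 mm tall; its origin is the centre of its underside

How it is judged:
By the outcome, as a careful person would: the job done as asked, in the order asked, and still so for the second after the job is handed in, while the arm keeps its last pose, push and grip.
It also fails if it takes over 42 s, if anything falls off the work surface, if the arm or the gripper's body presses on something with over 40 N, if the wrist force passes 120 N, or if a joint passes its speed limit or range.

## Working session

There is one attempt and no reset: what is moved stays moved. The work goes in short steps, Python scripts to look and compute and a shell command to move; the robot and the scene stay as the last step left them, time stands still between calls to the robot, and variables do not carry over. Pictures are saved under pics/ and viewed, at most 10 in all, crops included, and the job is handed in when it is done.

```bash
mkdir -p pics; cat > h.py <<'E'
import numpy as np, cv2
from bench import monitor, vision, manip
def grab(n):
    f=vision.grab_frame(n); K=np.array([[f['fx'],0,f['cx']],[0,f['fy'],f['cy']],[0,0,1]])
    R=cv2.Rodrigues(np.array(f['rvec'],float))[0]; t=np.array(f['tvec'],float).ravel()
    return f['image'],K,R,t
def onplane(c,uv,z):
    _,K,R,t=c; o=-R.T@t
    d=(R.T@np.linalg.inv(K)@np.c_[np.atleast_2d(uv),np.ones(len(np.atleast_2d(uv)))].T).T
    return o+d*((z-o[2])/d[:,2])[:,None]
def proj(c,P):
    _,K,R,t=c; p=(R@np.atleast_2d(P).T).T+t; p=(K@p.T).T; return p[:,:2]/p[:,2:]
def save(n,im): cv2.imwrite('pics/'+n,im[:,:,::-1])
E
python3 - <<'E'
from h import *
for n in('top','scene'):
    c=grab(n); save(n+'0.png',c[0]); print(n,(-c[2].T@c[3]).round(),c[2][2].round(2),c[1][0,0])
s=monitor.observe(); print(s['clock'],s['ee_pos'],np.round(s['ee_rot'],3),s['gripper_width'])
E
```

```text
top [442. -35. 968.] [ 0.1 -0.  -1. ] 541.5693428712317
scene [-150. -675.  514.] [ 0.63  0.64 -0.44] 598.4747230052604
0.1 [ 243.68418952 -520.54527471  230.88518813] [[ 0.906  0.424 -0.   ]
 [ 0.424 -0.906  0.001]
 [-0.    -0.001 -1.   ]] 85.32128765287307
```

View pics/top0.png

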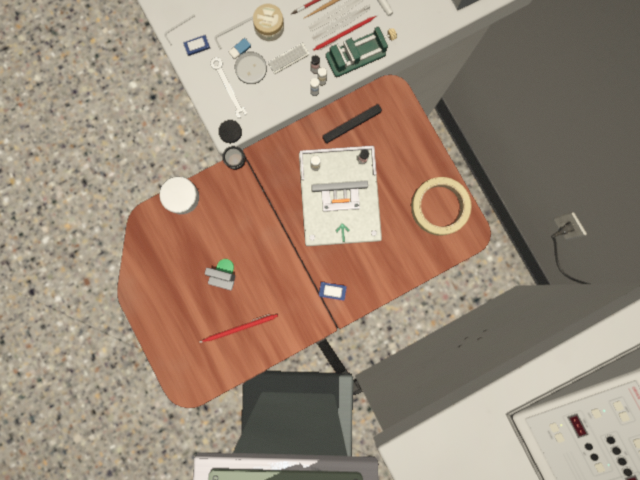

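View pics/scene0.png

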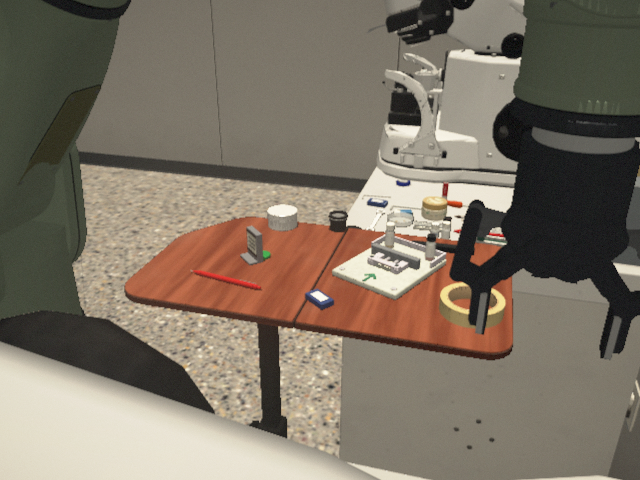

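The top view shows the holder at about (222,275), with its green tongue at (226,265). The shelf deck spans about (300–382,147–245), the lip is near (340,186) and the arrow near (343,232). The scene view confirms this layout, with the gripper in the right foreground. I'll enlarge both parts and mask the colours.

```bash
python3 - <<'E'
from h import *
c=grab('top'); im=c[0]
a=cv2.resize(im[240:310,185:265],None,fx=5,fy=5,interpolation=cv2.INTER_CUBIC)
b=cv2.resize(im[140:250,295:390],None,fx=5,fy=5,interpolation=cv2.INTER_CUBIC)
out=np.zeros((550,400+475,3),np.uint8); out[:350,:400]=a; out[:550,400:]=b
save('crop1.png',cv2.resize(out,None,fx=.9,fy=.9,interpolation=cv2.INTER_AREA))
hsv=cv2.cvtColor(im,cv2.COLOR_RGB2HSV)
g=cv2.inRange(hsv,(45,90,60),(85,255,255))
for x0,x1,y0,y1,n,z in((200,250,245,300,'tongue',6),(320,365,215,250,'arrow',12)):
    m=np.zeros_like(g);m[y0:y1,x0:x1]=g[y0:y1,x0:x1]; p=np.argwhere(m)[:,::-1].astype(float)
    P=onplane(c,p,z)[:,:2]; print(n,len(p),p.mean(0),P.mean(0))
w=((hsv[...,1]<60)&(hsv[...,2]>150)).astype(np.uint8)*255
m=np.zeros_like(w);m[140:252,292:390]=w[140:252,292:390]
k=max(cv2.findContours(m,0,1)[0],key=cv2.contourArea)
r=cv2.minAreaRect(k);q=cv2.boxPoints(r);print('deck',q.round(1).tolist(),onplane(c,q,12).round(1).tolist())
E
```

```text
tongue 176 [225.23295455 265.65909091] [479.30361167 117.80291604]
arrow 0 [nan nan] [nan nan]
deck [[298.3999938964844, 150.3000030517578], [374.29998779296875, 145.0], [381.0, 240.3000030517578], [305.1000061035156, 245.60000610351562]] [[690.1, -6.0, 12.0], [703.8, -142.7, 12.0], [531.4, -157.3, 12.0], [518.3, -22.9, 12.0]]<stdin>:11: RuntimeWarning: Mean of empty slice.
  ret = um.true_divide(
```

View pics/crop1.png

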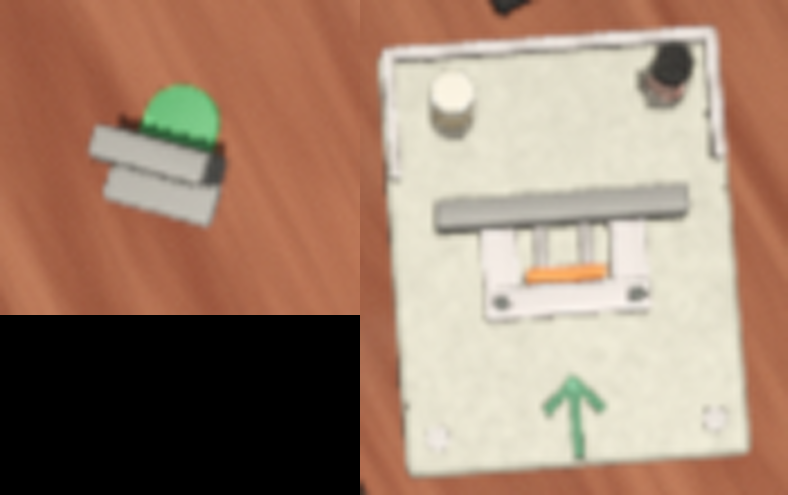

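The crop, at 4.5x, shows the holder's plate top at (97,124), (214,150), (207,183) and (90,157). The heel's front edge runs (104,195)–(210,227). The lip's front edge runs (487,320)–(650,308) and the deck's front edge (410,474)–(748,452).

```bash
python3 - <<'E'
from h import *
c=grab('top'); im=c[0]
H=lambda p:np.array(p)/4.5+[185,240]-.4
S=lambda p:(np.array(p)-[360,0])/4.5+[295,140]-.4
ang=lambda d:np.degrees(np.arctan2(d[1],d[0])).round(1)
pt=onplane(c,H([(97,124),(214,150),(207,183),(90,157)]),58)[:,:2]
he=onplane(c,H([(104,195),(210,227)]),5)[:,:2]
print('plate top',pt.mean(0),'normal yaw',ang(pt[0]-pt[1])-90,ang(pt[3]-pt[2])-90,'w',np.linalg.norm(pt[0]-pt[1]))
print('heel mid',he.mean(0),ang(he[0]-he[1])-90,np.linalg.norm(he[0]-he[1]))
hsv=cv2.cvtColor(im,cv2.COLOR_RGB2HSV)
g=cv2.inRange(hsv,(45,90,60),(85,255,255));g[:245]=0;g[300:]=0;g[:,:200]=0;g[:,250:]=0
P=onplane(c,np.argwhere(g)[:,::-1].astype(float),6)[:,:2]
k=max(cv2.findContours(g,0,1)[0],key=cv2.contourArea);ck=onplane(c,k[:,0].astype(float),6)[:,:2]
d=P.mean(0)-he.mean(0);print('heel->tongue yaw',ang(d))
yaw=np.radians(-14);u=np.array([np.cos(yaw),np.sin(yaw)]);v=np.array([-u[1],u[0]])
print('tongue ext along',(P@u).min(),(P@u).max(),'lat',(P@v).min(),(P@v).max(),'-> origin from nose',u*((P@u).max()+.9-30)+v*((P@v).min()+(P@v).max())/2)
print('origin from heel',he.mean(0)+22*u,'plate',pt.mean(0))
l=onplane(c,S([(487,320),(650,308)]),26)[:,:2];print('lip top front',l,l.mean(0),ang(l[0]-l[1])-90,np.linalg.norm(l[0]-l[1]))
f=onplane(c,S([(410,474),(748,452)]),12)[:,:2];print('deck front',f.mean(0),ang(f[0]-f[1])-90,np.linalg.norm(f[0]-f[1]))
s=onplane(c,S([(410,474),(386,180),(748,452),(726,160)]),12)[:,:2];print('sides',ang(s[1]-s[0]),ang(s[3]-s[2]))
a=onplane(c,S([(580,458),(573,376)]),12)[:,:2];print('arrow',a,ang(a[1]-a[0]))
w=np.radians(4.5);su=np.array([np.cos(w),np.sin(w)]);print('bay from deck front',f.mean(0)+58*su)
E
```

```text
plate top [463.48933521 120.45689222] normal yaw -11.0 -10.900000000000006 w 44.75770751451488
heel mid [442.26598457 126.56212552] -15.200000000000003 43.66731051542964
heel->tongue yaw -13.4
tongue ext along 427.10035270165963 448.74403611204355 lat 215.54058686381285 245.34120242835147 -> origin from nose [462.92751285 122.07473454]
origin from heel [463.61249055 121.23984382] plate [463.48933521 120.45689222]
lip top front [[ 579.48355474  -52.45662236]
 [ 585.96160701 -116.0150196 ]] [582.72258087 -84.23582098] 5.799999999999997 63.88767502721124
deck front [525.67479162 -90.43886755] 5.299999999999997 133.56992646377407
sides 6.3 5.1
arrow [[527.65685876 -90.72728014]
 [560.12172962 -87.26864408]] 6.1
bay from deck front [583.49599698 -85.88824   ]
```

Estimates: holder origin (463,121) with yaw -13°, bay mouth (583,-85) with yaw 5.6°. Grip plan: close across the plate thickness, so tool y lies along holder x. I turn by -52° first.

```bash
python3 -m jog '[0,0,0,-10.4,0, 0,0,0,-10.4,0, 0,0,0,-10.4,0, 0,0,0,-10.4,0, 0,0,0,-10.4,0]'; python3 -m jog '[0.045,0.014,0,0,0, 0.045,0.014,0,0,0, 0.045,0.014,0,0,0, 0.045,0.014,0,0,0, 0.045,0.014,0,0,0]'; cat >> h.py <<'E'
def toward(x,y,z=None,yaw=None):
    s=monitor.observe();R=np.array(s['ee_rot']);p=np.array(s['ee_pos']);d=np.array([x,y,p[2] if z is None else z])-p
    a=np.degrees(np.arctan2(R[1,1],R[0,1]))
    print('t',s['clock'],'p',p.round(1),'tool shift mm',(R.T@d).round(1),'yaw',a.round(2),'turn',None if yaw is None else round(a-yaw,1),'F',np.round(s['contact_force'],1),'w',round(s['gripper_width'],1),'gf',round(s['grasp_force'],1))
E
python3 -c "
from h import *;toward(463.4,121.3,24,-13)"
```

```text
clock: 0.82
ee_pos: [243.7, -520.7, 231.2]
ee_rot: [[0.218, 0.976, -0.0], [0.976, -0.218, 0.0], [0.0, -0.0, -1.0]]
contact_force: [0.1, 0.4, -0.1]
gripper_width: 85.2
grasp_force: 0.0
clock: 1.45
ee_pos: [362.8, -315.7, 231.3]
ee_rot: [[0.224, 0.975, 0.0], [0.975, -0.224, 0.0], [0.0, -0.0, -1.0]]
contact_force: [0.7, -0.1, 0.0]
gripper_width: 85.4
grasp_force: 0.0
t 1.45 p [ 362.8 -315.7  231.3] tool shift mm [4.484e+02 3.000e-01 2.073e+02] yaw -12.92 turn 0.1 F [ 0.7 -0.1  0. ] w 85.4 gf 0.0
```

```bash
python3 -m jog '[0.05,0,0,0,0, 0.05,0,0,0,0, 0.05,0,0,0,0, 0.05,0,0,0,0, 0.05,0,0,0,0]' >/dev/null; python3 -m jog '[0.05,0,0,0,0, 0.05,0,0,0,0, 0.05,0,0,0,0, 0.048,0,0,0,0, 0,0,0,0,0]'>/dev/null
python3 -c "
from h import *;toward(463.4,121.3,24,-13)"
```

```text
t 2.7 p [462.5 122.9 231.1] tool shift mm [ -1.6   1.4 207.1] yaw -12.65 turn 0.4 F [-0.2 -1.   0. ] w 85.3 gf 0.0
```

```bash
python3 -m jog '[0,0.0012,0.035,0.4,0, -0.0016,0,0.035,0,0, 0,0,0.035,0,0, 0,0,0.03,0,0, 0,0,0,0,0]' >/dev/null
python3 -c "
from h import *;toward(463.4,121.3,24,-13)
c=grab('scene');d=grab('top');p=proj(c,[463,121,40])[0].astype(int);q=proj(d,[463,121,40])[0].astype(int)
f=lambda c,p:cv2.resize(c[0][p[1]-50:p[1]+50,p[0]-60:p[0]+60],None,fx=3.3,fy=3.3)
print(p,q);save('g1.png',np.hstack([f(c,p),f(d,q)]))"
```

```text
t 3.325 p [462.4 117.1  95.2] tool shift mm [ 4.5  0.2 71.2] yaw -13.34 turn -0.3 F [0.6 0.8 0.6] w 85.2 gf 0.0
[255 238] [219 274]
```

View pics/g1.png

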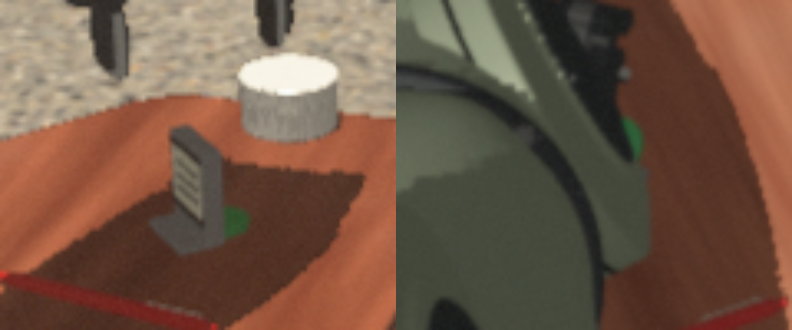

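The left half (scene) shows the plate at (195,190) with the open fingers above and either side at (115,70) and (275,40). The tin is well behind. Next: descend and close.

```bash
python3 -m jog '[0.004,0,0.02,0,0, 0,0,0.02,0,0, 0,0,0.02,0,0, 0,0,0.011,0,0, 0,0,0,0,0]' >/dev/null
python3 -c "
from h import *;toward(463.4,121.3,24,-13)"
```

```text
t 4.05 p [464.3 121.6  25.7] tool shift mm [-0.5 -0.8  1.7] yaw -13.32 turn -0.3 F [0.1 0.2 0.1] w 85.4 gf 0.0
```

```bash
python3 -m jog '[0,0,0.001,0,0.5, 0,0,0,0,0.8, 0,0,0,0,1, 0,0,0,0,1, 0,0,0,0,1]' 50 ; python3 -m jog '[0,0,0,0,1, 0,0,0,0,1, 0,0,0,0,1, 0,0,0,0,1]' 50
python3 -c "
from h import *;toward(463.4,121.3,24,-13)"
```

```text
clock: 4.68
ee_pos: [464.2, 121.7, 24.5]
ee_rot: [[0.23, 0.973, 0.0], [0.973, -0.23, 0.0], [0.0, 0.0, -1.0]]
contact_force: [0.6, -0.8, 5.1]
gripper_width: 11.4
grasp_force: 48.9
clock: 5.18
ee_pos: [464.2, 121.7, 24.5]
ee_rot: [[0.23, 0.973, 0.0], [0.973, -0.23, 0.0], [0.0, 0.0, -1.0]]
contact_force: [-0.5, -1.4, 6.0]
gripper_width: 10.7
grasp_force: 48.9
t 5.175 p [464.2 121.7  24.5] tool shift mm [-0.6 -0.7  0.5] yaw -13.32 turn -0.3 F [-0.5 -1.4  6. ] w 10.7 gf 48.9
```

```bash
python3 -m jog '[0,0,-0.01,0,1, 0,0,-0.02,0,1, 0,0,-0.02,-6.3,1, 0,0,0,-6.3,1, 0,0,0,-6.3,1]' 60 
python3 -c "
from h import *;toward(541.2,-89.1,74.5,5.6)"
```

```text
clock: 5.8
ee_pos: [464.3, 121.6, 75.1]
ee_rot: [[-0.101, 0.995, 0.001], [0.995, 0.101, 0.0], [0.0, 0.001, -1.0]]
contact_force: [-1.0, 1.1, -0.8]
gripper_width: 11.1
grasp_force: 58.3
t 5.8 p [464.3 121.6  75.1] tool shift mm [-217.4   55.2    0.7] yaw 5.79 turn 0.2 F [-1.   1.1 -0.8] w 11.1 gf 58.3
```

```bash
python3 -m jog '[-0.03,0.008,0,0,1, -0.042,0.011,0,0,1, -0.042,0.011,0,0,1, -0.042,0.011,0,0,1, -0.031,0.008,0,0,1]' >/dev/null;  python3 -m jog '[-0.02,0.004,0,0,1, -0.01,0.002,0,0,1, 0,0,0,0,1]' >/dev/null
python3 -c "
from h import *;toward(541.2,-89.1,39,5.6)
c=grab('scene');d=grab('top');p=proj(c,[560,-87,40])[0].astype(int);q=proj(d,[560,-87,40])[0].astype(int)
f=lambda c,p:cv2.resize(c[0][p[1]-50:p[1]+50,p[0]-50:p[0]+50],None,fx=4,fy=4,interpolation=cv2.INTER_CUBIC)
print(p,q);save('g2.png',np.hstack([f(c,p),f(d,q)]))"
```

```text
t 6.8 p [539.9 -89.   74.5] tool shift mm [-0.2  1.3 35.5] yaw 5.56 turn -0.0 F [0.7 0.1 0.5] w 11.3 gf 58.4
[375 259] [342 221]
```

View pics/g2.png

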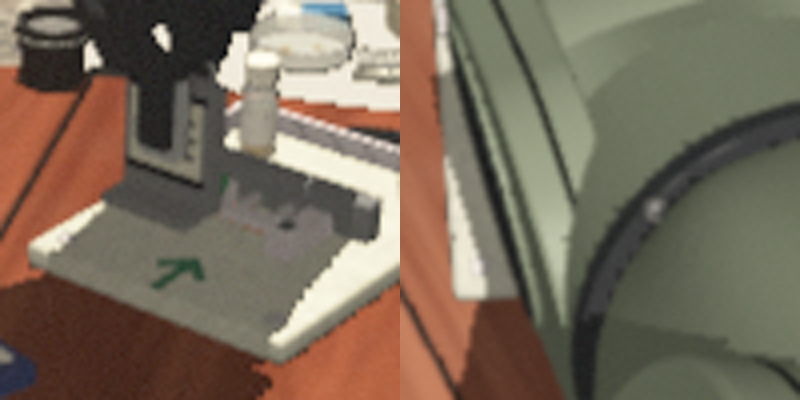

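The scene crop (4x, origin (325,209)) shows the holder held level. The heel's front corners are at about (107,192) and (200,228). The deck's front corners are at about (30,243) and (278,352). The arm hides the top view, so I'll check the lateral offset with rays from this picture.

```bash
python3 - <<'E'
from h import *
c=grab('scene');C=lambda p:np.array(p)/4+[325,209]-.4
w=np.radians(5.6);u=np.array([np.cos(w),np.sin(w)]);v=np.array([-u[1],u[0]])
b=np.array([583,-85])
for n,pts,z in(('heel',[(107,192),(200,228)],52.5),('deck',[(30,243),(278,352)],12)):
    P=onplane(c,C(pts),z)[:,:2];print(n,P.round(1).tolist(),'shelf xy',[( (q-b)@u, (q-b)@v) for q in P])
t=np.array([539.9,-89]);print('tcp shelf',(t-b)@u,(t-b)@v)
import cv2
print('pred heel', [ (proj(c,np.r_[t-22*u+s*22*v,52.5])[0]+.4-[325,209])*4 for s in(1,-1)])
print('pred deck', [ (proj(c,np.r_[b-58*u+s*68*v,12])[0]+.4-[325,209])*4 for s in(1,-1)])
cr=cv2.resize(c[0][219:289,335:405],None,fx=8,fy=8,interpolation=cv2.INTER_CUBIC);save('g3.png',cr)
E
```

```text
heel [[519.8, -68.1], [523.6, -116.8]] shelf xy [(np.float64(-61.29446487741432), np.float64(22.98817609366133)), (np.float64(-62.26297002693585), np.float64(-25.872589113428322))]
deck [[517.8, -25.0], [524.0, -160.8]] shelf xy [(np.float64(-59.05790250424965), np.float64(66.07960975354415)), (np.float64(-66.07323639546533), np.float64(-69.6544026212774))]
tcp shelf -43.28463253825355 0.22491337969201952
pred heel [array([102.69132056, 195.80899289]), array([187.59705054, 227.58308208])]
pred deck [array([ 28.13530234, 240.79839939]), array([285.61857349, 342.92200342])]
```

View pics/g3.png

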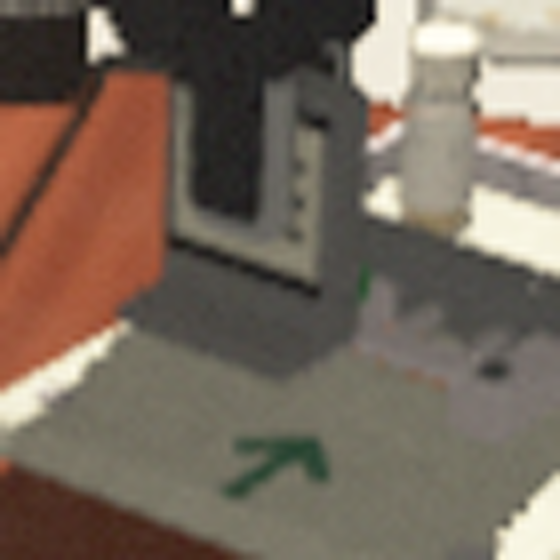

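In the 8x crop the heel's front corners are at (120,315) and (287,378), within about 1.5 mm of the prediction. The plate is centred on the fingers and the tongue faces the bay. Next: lower to about 1.5 mm above the deck.

```bash
python3 -m jog '[0,0,0.015,0,1, 0,0,0.015,0,1, 0,0,0.006,0,1, 0,0,0,0,1]' |grep -v rot; python3 -m jog '[0,0.005,0,0,1, 0,0.005,0,0,1, 0,0.005,0,0,1, 0,0.003,0,0,1, 0,0,0,0,1]'
python3 -c "
from h import *;toward(577,-85.6,38,5.6)"
```

```text
clock: 7.45
ee_pos: [539.8, -88.8, 37.7]
contact_force: [0.5, -0.5, -0.5]
gripper_width: 11.7
grasp_force: 58.4
clock: 8.07
ee_pos: [558.0, -87.2, 38.3]
ee_rot: [[-0.097, 0.995, 0.0], [0.995, 0.097, 0.0], [0.0, 0.0, -1.0]]
contact_force: [0.2, -0.1, -1.1]
gripper_width: 10.5
grasp_force: 58.4
t 8.075 p [558.  -87.2  38.3] tool shift mm [-0.3 19.   0.3] yaw 5.58 turn -0.0 F [ 0.2 -0.1 -1.1] w 10.5 gf 58.4
```

```bash
python3 -m jog '[0,0.004,0,0,1, 0,0.003,0,0,1, 0,0,0,0,1]' |grep -v rot
python3 -c "
from h import *;toward(577,-85.6,38,5.6)
c=grab('scene');save('g4.png',cv2.resize(c[0][215:285,340:420],None,fx=8,fy=8,interpolation=cv2.INTER_CUBIC))"
```

```text
clock: 8.45
ee_pos: [565.0, -86.5, 38.3]
contact_force: [-0.6, -0.6, -0.6]
gripper_width: 11.4
grasp_force: 58.4
t 8.45 p [565.  -86.5  38.3] tool shift mm [-0.3 12.   0.3] yaw 5.58 turn -0.0 F [-0.6 -0.6 -0.6] w 11.4 gf 58.4
```

View pics/g4.png

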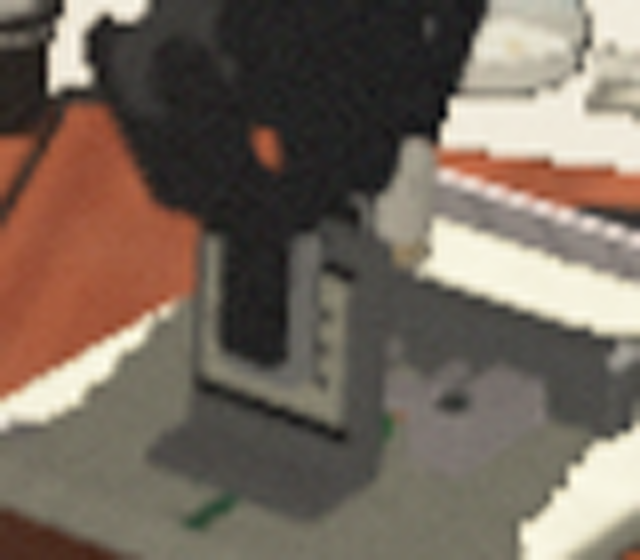

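The green tongue at (388,425) is entering under the lip beside the cheek at (400,410), level just above the deck, with no contact force. I keep pushing while watching the force.

```bash
python3 -m jog '[0,0.002,0,0,1, 0,0.002,0,0,1, 0,0.002,0,0,1, 0,0,0,0,1]' |grep -v rot;python3 -m jog '[0,0.002,0,0,1, 0,0.002,0,0,1, 0,0,0,0,1]' |grep -v rot
python3 -c "
from h import *;toward(577,-85.6,38,5.6)"
```

```text
clock: 9.0
ee_pos: [570.6, -86.0, 38.2]
contact_force: [-2.3, 0.2, 0.8]
gripper_width: 11.2
grasp_force: 58.6
clock: 9.38
ee_pos: [574.7, -85.6, 38.2]
contact_force: [-5.7, 0.0, 1.3]
gripper_width: 11.3
grasp_force: 58.7
t 9.375 p [574.7 -85.6  38.2] tool shift mm [-0.2  2.3  0.2] yaw 5.58 turn -0.0 F [-5.7  0.   1.3] w 11.3 gf 58.7
```

The spring is pushing as specified. I lower onto the deck now and then press home.

```bash
python3 -m jog '[0,0,0.001,0,1, 0,0,0,0,1]' |grep -v rot;python3 -m jog '[0,0,0.0005,0,1, 0,0,0,0,1]' |grep -v rot; python3 -m jog '[0,0.001,0,0,1, 0,0.0005,0,0,1, 0,0,0,0,1]' |grep -v rot
```

```text
clock: 9.62
ee_pos: [574.5, -85.6, 37.1]
contact_force: [-5.1, -1.3, 0.6]
gripper_width: 11.5
grasp_force: 58.6
clock: 9.88
ee_pos: [574.6, -85.6, 36.7]
contact_force: [-5.3, -0.2, 0.3]
gripper_width: 11.3
grasp_force: 58.8
clock: 10.25
ee_pos: [576.0, -85.5, 36.7]
contact_force: [-6.3, -0.7, 1.6]
gripper_width: 10.8
grasp_force: 58.8
```

```bash
for i in 1; do python3 -m jog '[0,0,0.0005,0,1, 0,0,0,0,1]' |grep -v rot;done; python3 -m jog '[0,0.0005,0,0,1, 0,0.0005,0,0,1, 0,0,0,0,1]' |grep -v rot
```

```text
clock: 10.5
ee_pos: [576.0, -85.5, 36.6]
contact_force: [-8.9, -1.0, 10.9]
gripper_width: 11.4
grasp_force: 60.1
clock: 10.88
ee_pos: [576.3, -85.5, 36.7]
contact_force: [-13.5, -0.8, 15.1]
gripper_width: 11.3
grasp_force: 60.8
```

```bash
python3 -m jog '[0,0,-0.0003,0,1, 0,0,0,0,1]' |grep -v rot; python3 -m jog '[0,0.0005,0,0,1, 0,0,0,0,1]' |grep -v rot;
python3 -c "
from h import *
toward(577,-85.6,36.7,5.6)
c=grab('scene');save('g5.png',cv2.resize(c[0][215:285,340:420],None,fx=8,fy=8,interpolation=cv2.INTER_CUBIC))"
```

```text
clock: 11.12
ee_pos: [576.6, -85.5, 36.7]
contact_force: [-9.2, -0.6, 7.2]
gripper_width: 11.1
grasp_force: 59.7
clock: 11.38
ee_pos: [577.1, -85.4, 36.7]
contact_force: [-11.0, -0.8, 8.4]
gripper_width: 10.9
grasp_force: 59.7
t 11.375 p [577.1 -85.4  36.7] tool shift mm [-0.2 -0.1 -0. ] yaw 5.58 turn -0.0 F [-11.   -0.8   8.4] w 10.9 gf 59.7
```

View pics/g5.png

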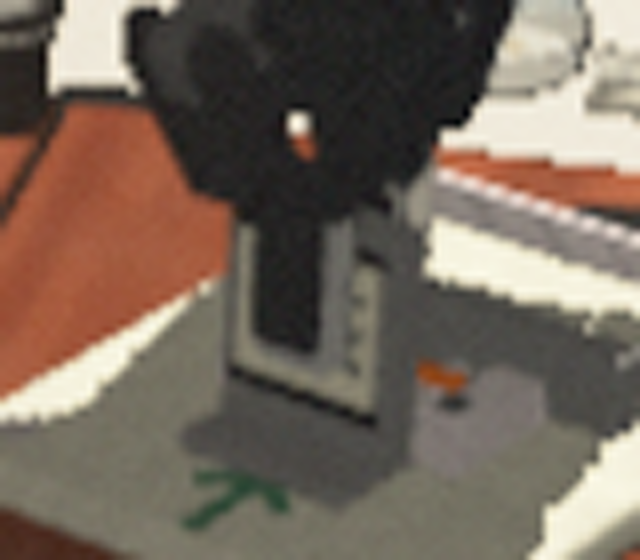

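The plate's right edge (412,430) now meets the cheek front and the orange stop shows at (440,378). It looks almost flush, so I press in small steps until the force rises steeply.

```bash
python3 -m jog '[0,0.0005,0,0,1, 0,0,0,0,1]' |grep -v rot; python3 -m jog '[0,0.0005,0,0,1, 0,0,0,0,1]' |grep -v rot; python3 -m jog '[0,0.0005,0,0,1, 0,0,0,0,1]' |grep -v rot; python3 -c "
from h import *;s=monitor.observe();print(s['wrist_torque'])"
```

```text
clock: 11.68
ee_pos: [577.5, -85.4, 36.7]
contact_force: [-10.2, -0.6, 8.5]
gripper_width: 11.4
grasp_force: 59.7
clock: 11.92
ee_pos: [577.9, -85.4, 36.7]
contact_force: [-11.1, -1.6, 9.6]
gripper_width: 11.2
grasp_force: 59.9
clock: 12.18
ee_pos: [577.9, -85.4, 36.7]
contact_force: [-13.4, -0.3, 12.7]
gripper_width: 11.3
grasp_force: 60.4
[-0.0820343   3.26315051  0.00388926]
```

```bash
python3 -m jog '[0,0,-0.0003,0,1, 0,0,0,0,1]' |grep -v rot; python3 -m jog '[0,0.0006,0,0,1, 0,0,0,0,1]' |grep -v rot; python3 -m jog '[0,0.0006,0,0,1, 0,0,0,0,1]' |grep -v rot; python3 -c "
from h import *;s=monitor.observe();print(s['wrist_torque'])"
```

```text
clock: 12.42
ee_pos: [578.0, -85.3, 36.7]
contact_force: [-12.1, -1.1, 7.0]
gripper_width: 11.0
grasp_force: 59.5
clock: 12.68
ee_pos: [578.0, -85.4, 36.8]
contact_force: [-16.9, -0.9, 10.2]
gripper_width: 11.0
grasp_force: 60.3
clock: 12.92
ee_pos: [578.1, -85.3, 36.8]
contact_force: [-22.0, -0.2, 14.1]
gripper_width: 11.5
grasp_force: 60.9
[-0.04261836  4.62766423 -0.03471181]
```

It is now stiff: the force rose from 12 to 22 N with no motion, so the plate is flush on the lip. I ease both loads a little and check level and gap.

```bash
python3 -m jog '[0,-0.0005,-0.0003,0,1, 0,0,0,0,1]' |grep -v rot; python3 -m jog '[0,0,0,0,1, 0,0,0,0,1, 0,0,0,0,1]'; python3 -c "
from h import *
toward(577,-85.6,36.7,5.6)
c=grab('scene');save('g6.png',cv2.resize(c[0][225:285,350:420],None,fx=10,fy=10,interpolation=cv2.INTER_CUBIC))"
```

```text
clock: 13.18
ee_pos: [578.1, -85.3, 36.8]
contact_force: [-15.4, -0.9, 6.0]
gripper_width: 11.1
grasp_force: 59.4
clock: 13.55
ee_pos: [578.1, -85.3, 36.8]
ee_rot: [[-0.097, 0.995, -0.005], [0.995, 0.097, -0.001], [-0.0, -0.005, -1.0]]
contact_force: [-16.1, -1.3, 7.1]
gripper_width: 11.1
grasp_force: 59.4
t 13.55 p [578.1 -85.3  36.8] tool shift mm [-0.2 -1.1  0.1] yaw 5.57 turn -0.0 F [-16.1  -1.3   7.1] w 11.1 gf 59.4
```

View pics/g6.png

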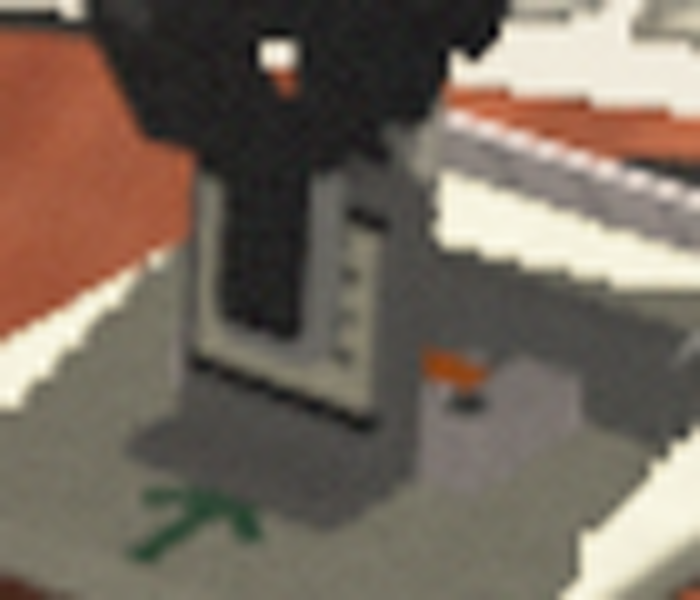

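The plate edge (420,430) sits against the cheek and lip face with no gap. The heel lies flat on the deck, and the stop (455,368) is pushed back. The force is steady, and the travel matches the spring figures (about 10 mm).

```bash
python3 -c "
from bench import manip;print(manip.close_job())"
```

```text
the job is handed in; nothing more can be done
None
```

I handed the job in at about 13.6 s of the 42 s: the holder's tongue is under the lip against the spring stop, its plate is flush and level on the deck, and the gripper is still holding it pressed home at about 16 N. I touched nothing else on the table or shelf that I could see, though I took no final check picture of the other items.

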